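# Fit the lens cell in the magnifier barrel and lock the retaining ring

## Robot

A 6-joint arm with a two-finger parallel gripper is mounted at the origin on a cart in front of the work surface, level with it; the furniture and walls round the work are solid. World frame = base frame: x ahead of the robot, y to its left, z up, the work surface at z = 0. Lengths are in m, angles in rad, forces in N, time in s.
With the tool pointing down it reaches from about 0.425 to 0.95 m from the base axis. Payload 3.5 kg.
Tool frame: the origin (TCP) lies midway between the tips of the shut fingers; the grasp point (between the pads) lies 19 mm behind it (ctrl.tcp_to_grasp is the distance from the TCP to the grasp point, in m); z points along the fingers, x is the direction in which the jaws open and shut, and the axes are right-handed (so a half turn about z gives the same grasp; the last joint's range is limited). The gripper opens to 85 mm and grips with 20 to 120 N. Pads are 22 mm wide; open, the fingers measure 114 mm over their backs; the gripper's body (76 mm by 85 mm) begins 54 mm behind the grasp point. The pads swing forward as they close: fully open they stand 13 mm farther back than shut.
Start: joints at [1.199, 0.286, 1.577, -0, 1.279, -0.15], TCP at [0.148, 0.658, 0.231] pointing down, gripper open.
Joint ranges: [-2.77, 2.77], [-0.9, 2.22], [0.21, 2.48], [-1.53, 4.67], [0.24, 2.81], [-2.84, 2.84]. Speed limits (rad/s): [2.79, 2.79, 3.14, 3.14, 3.14, 3.14].

## Interface

Orientations are given as a unit quaternion [x, y, z, w].
In Python, from plant import ctrl, cams, workorder, spotter gives the robot as it stands. The module is installed in compiled form; this text tells all that it offers.
- The arm moves only by the tool send_rows, never from a script. Its argument "motion" is one flat list of numbers, 5 for each row, row after row: the shift along the tool's x, y, z in cm, then the turn about the tool's z in rad, then the finger opening in cm, from 0 to 8.54. In form: [tx, ty, tz, spin, gripper, tx, ty, tz, spin, gripper, ...]. A call has 1 to 12 rows; each row shifts and turns the pose as measured when the row begins, along the tool's axes as they then stand; what a row does not reach is not made up. A row lasts 1/10 s, in which the tool goes at most 50 mm and 8.59 degrees, less where a joint would pass 70% of its speed; a pose out of reach is approached as far as the arm can. A call is refused whole if a number of a shift passes 5 or a number of a turn 0.15, either way. A call with a gripper value outside its range is refused whole. The fingers move at their own pace and stop on an object; "grip_force" is the grip in N (left out, the last holds). Time passes only in rows, so rows that do not move let the fingers close. It gives the time, the measured TCP pose, the force and the opening at its end, in the units of the state.
- ctrl.get_state(): the state, without advancing time (a new reading comes with each control period).
- cams.read_camera(name): name is "side" or "top"; returns (picture, depth): 400x640x3 uint8, red, green, blue; 400x640 float32, m along the optical axis (not along the pixel's ray), 0 where there is no reading.
- cams.camera_params(name): a dict with "fx", "fy", "cx", "cy" (pixels), "xyz" and "attitude" of the camera in the world. Camera axes: x right, y down, z forward; pixel columns grow to the right and rows downward; lengths in m; the calibration is good to about 2 mm. A picture is of the moment at which its call begins. camera_params takes no time and is no camera call.
- workorder.sign_off(): hands the job in, once; it reports no verdict.
Trained networks look in the newest picture that a camera, given by its name, has taken for a name from the list of things; names that differ only in an ending like _2 or _b are one class to them, and where a whole thing is asked for, a point or a joint stands for the part that bears it (a point fixed in the world has none). Each returns a list of dicts, best first, with "conf" (0 to 1); they miss things now and then, are a little off and sometimes report something else, mostly with a low value. They report only what shows in the picture. A call takes as long as a camera call. They do not tell look-alikes from the thing itself.
- spotter.trace(target, camera): "mask" (400x640 bool, what is visible of it) and "bbox" ([left, top, width, height] in pixels, round what is visible of it).
The state is a dict: "time": time; "qpos": joint angles; "dq": joint speeds; "joint_efforts": joint torques, N m; "eef_pos": TCP position; "tcp_rot": TCP orientation; "contact_force": force on the tool from outside, world axes, zero at the start; "wrist_torque": the same for the moment, N m; "opening": opening from 0.0 (shut) to 1.0 (fully open).
Only numpy, scipy, OpenCV 4.12 (cv2) and the standard library are available. Lean on these libraries where they do the work, as an engineer would, in place of code of your own. Each camera call takes 0.05 s, during which the arm holds its last target.

## Task

Put the lens cell with the two-winged flange upright into the magnifier barrel, flange first through the slot of the open retaining ring, so that it sits fully down on the seat. Then turn the retaining ring clockwise (seen from above) by its upright pin all the way to its stop, so that it clamps the wings, and let go.

Things in the scene. Friction and masses are not known exactly. Their poses are not given: they have to be found in the camera images.
- lens_cell: Loose 80 g cell, upright: aluminium tube 22 mm across, lens on top, 52 mm tall, on a black flange 6 mm thick: a bar 68 long (cell's y) by 16 mm (x), ends round, middle 24 mm round: two like wings. Origin: flange underside centre; z up. Grip the tube near its top, fingers closing along x, tips 33 mm above the origin (clears the ring). A like cell with a round 68 mm flange stands by; it does not fit.
- barrel: Black upright magnifier barrel, 98 mm across, fixed; foot 124 mm across. Origin: centre of its underside on the bench; z up. Heights above it: seat in the 88 mm bore 40 mm (seated cell's origin); captive metal ring, 106 mm across, 50 to 56 mm when open; flared lips of its slot to 67 mm. The slot through the ring is 46 mm wide and 88 mm long. Its pin lies towards the barrel's -y at joint 0.
- ring (a joint): Angle of the retaining ring about the barrel's vertical axis, rad: 0 open, 1.57 locked at its stop. It grows clockwise seen from above (pin from the barrel's -y side to its -x side), sinks 3 mm on the way as on a thread, turns with light friction (0.05 N m) and stays where left. Starts at 0 to 0.2.
- ring_pin (a point): Top end of the ring's upright steel pin, 12 mm across, 66 mm from the barrel's axis. Its top is 90 mm above the bench when open and the pin is free over its top 34 mm. The frame turns with the ring: its y points from the pin to the barrel's axis, which is also the slot's long direction; z up.
Not all that is in view belongs to the job. What is shaped like the lens_cell but red is not meant.

How it is judged:
By the outcome, as a careful person would: the job done as asked, in the order asked, and still so for the second after the job is handed in, with the robot touching nothing.
It also fails if it takes over 48 s, if anything falls off the work surface, if the arm or the gripper's body presses on something with over 40 N, if the wrist force passes 120 N, or if a joint passes its speed limit or range.

## Working session

There is one attempt and no reset: what is moved stays moved. The work goes in short steps, Python scripts to look and compute and a tool call to move; the robot and the scene stay as the last step left them, time stands still between calls to the robot, and variables do not carry over. Pictures are saved under pics/ and viewed, and the job is handed in when it is done.

Besides the shell and the picture viewer there is one more tool, called after "Emit:" as name(argument=value, ...), one argument or row to a line, values as JSON. send_rows: Moves the arm, as the interface text tells. Its arguments: {"type":"object","properties":{"motion":{"type":"array","items":{"type":"number"}},"grip_force":{"type":"number"}},"required":["motion"]}

```bash
mkdir -p pics; cat > h.py <<'E'
import numpy as np,cv2
from plant import ctrl,cams,workorder,spotter
from scipy.spatial.transform import Rotation as R
def shot(n,f=None):
    p,d=cams.read_camera(n)
    if f: cv2.imwrite('pics/'+f,p[:,:,::-1])
    return p,d
def pts(n,d):
    c=cams.camera_params(n)
    a=np.array(c['attitude'])
    M=R.from_quat(a).as_matrix() if a.size==4 else a.reshape(3,3)
    v,u=np.mgrid[:d.shape[0],:d.shape[1]]
    P=np.stack([(u-c['cx'])/c['fx']*d,(v-c['cy'])/c['fy']*d,d],-1)
    return P@M.T+np.array(c['xyz'])
E
python3 - <<'E'
from h import *
print(cams.camera_params('side'));print(cams.camera_params('top'))
print(ctrl.get_state(),ctrl.tcp_to_grasp)
for n in('top','side'):
    p,d=shot(n,n+'0.png'); np.save(n+'0.npy',d)
    P=pts(n,d)
    for t in('lens_cell','barrel','ring','ring_pin'):
        for r in spotter.trace(t,n):
            m=r['mask']&(d>0); q=P[m]
            print(n,t,round(r['conf'],2),r['bbox'],m.sum(),np.round(np.median(q,0),4) if len(q) else'', np.round(q.max(0),3) if len(q) else '',np.round(q.min(0),3) if len(q) else '')
print(ctrl.get_state()['time'])
E
```

```text
{'fx': 422.0775501873686, 'fy': 422.0775501873686, 'cx': 321.4232518122215, 'cy': 195.48030424645123, 'xyz': array([0.33882714, 0.71010576, 0.59340585]), 'attitude': array([-0.13212358,  0.88554353, -0.44140147,  0.05933598])}
{'fx': 457.4395764183613, 'fy': 457.4395764183613, 'cx': 320.2276374800394, 'cy': 201.215490997736, 'xyz': array([0.40198384, 0.03935125, 0.96606868]), 'attitude': array([-0.70354273,  0.7071119 , -0.05272647,  0.04733185])}
{'time': 0.0, 'qpos': array([ 1.19900007e+00,  2.87191900e-01,  1.57817024e+00, -8.87856464e-06,
        1.27859067e+00, -1.49979401e-01]), 'dq': array([-1.23919573e-03, -1.11608581e-03, -9.50630640e-04, -5.48948581e-05,
        4.95069945e-04,  2.76219383e-04]), 'joint_efforts': array([-3.12065731e-04, -4.05987668e+01, -2.92619491e+01, -1.26012378e-04,
        5.89506497e-03, -2.56721311e-09]), 'eef_pos': array([0.14822157, 0.65785652, 0.22993334]), 'tcp_rot': array([ 7.81024368e-01,  6.24499435e-01, -1.01931226e-03,  5.94649336e-04]), 'contact_force': array([-0.02776811, -0.27536183, -0.7136802 ]), 'wrist_torque': array([-0.01634437, -0.0
[... 513 characters left out ...]
-0.003]
top ring 0.84 [305.7, 174.3, 66.0, 54.2] 1416 [0.5424 0.0038 0.0559] [0.599 0.062 0.092] [ 0.482 -0.073 -0.004]
top ring_pin 0.59 [302.0, 174.8, 69.1, 52.0] 1357 [0.5406 0.004  0.056 ] [0.586 0.062 0.092] [ 0.482 -0.065 -0.004]
side lens_cell 0.62 [304.6, 244.3, 33.9, 34.5] 459 [0.4905 0.1856 0.0132] [0.525 0.192 0.055] [ 0.461  0.151 -0.002]
side barrel 0.68 [294.7, 160.6, 62.0, 72.2] 2533 [0.5314 0.0274 0.0412] [0.603 0.07  0.091] [ 0.472 -0.15  -0.002]
side ring 0.65 [298.3, 158.3, 54.8, 49.1] 1019 [0.5378 0.0096 0.057 ] [0.603 0.065 0.091] [ 0.48  -0.125 -0.002]
side ring_pin 0.56 [301.9, 159.9, 49.9, 48.9] 986 [0.5402 0.0065 0.0571] [0.613 0.065 0.091] [ 0.48  -0.125 -0.001]
0.5
```

```bash
python3 - <<'E'
import cv2
a=cv2.imread('pics/top0.png');b=cv2.imread('pics/side0.png')
cv2.imwrite('pics/topc.png',cv2.resize(a[140:290,160:400],None,fx=3.3,fy=3.3,interpolation=cv2.INTER_CUBIC))
cv2.imwrite('pics/sidec.png',cv2.resize(b[130:300,220:460],None,fx=3.3,fy=3.3,interpolation=cv2.INTER_CUBIC))
E
```

```text
(no output)
```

View pics/top0.png

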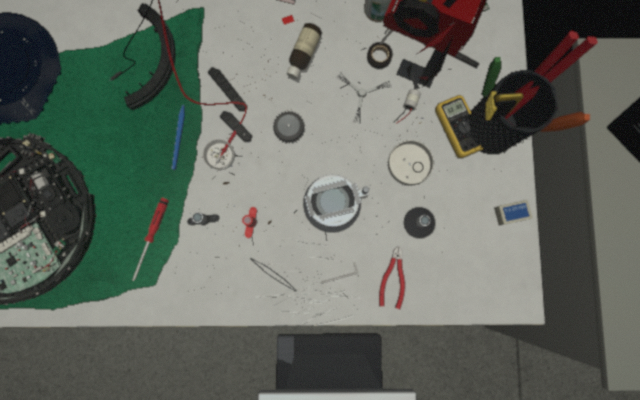

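View pics/side0.png

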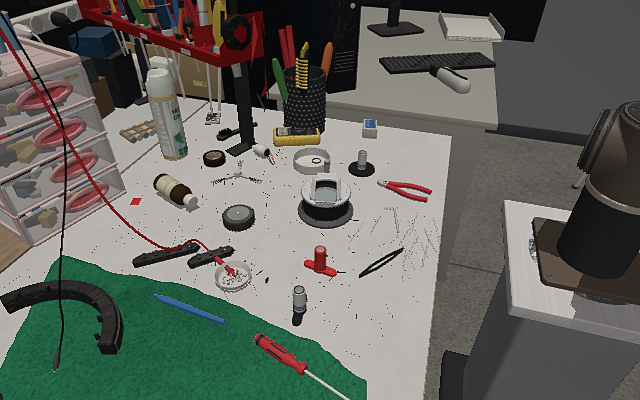

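View pics/topc.png

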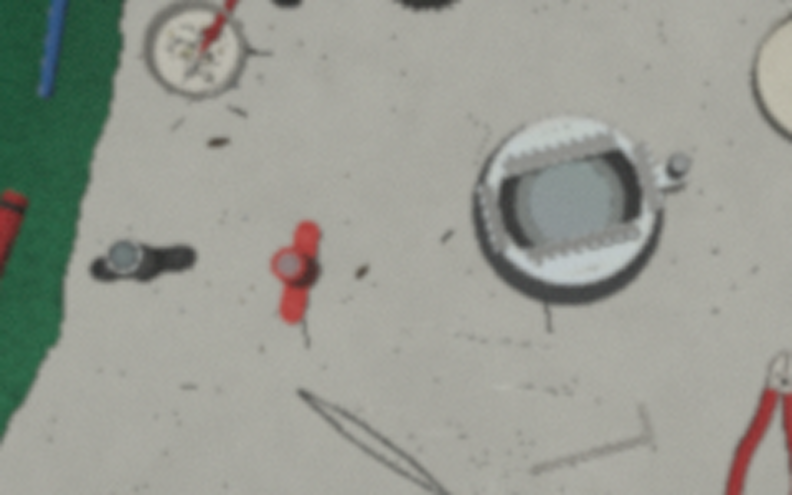

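View pics/sidec.png

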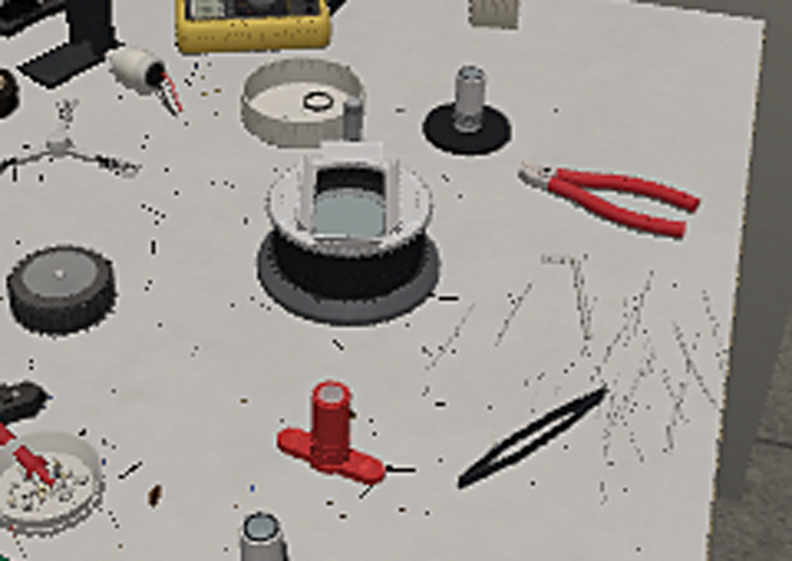

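The pictures show the wanted cell at top pixel (203,218), with its lens at (197,217). The red look-alike is at (250,221) and the round-flange cell at (420,222). The barrel is at (333,203) with its pin at (365,189). Next I'll measure the poses.

```bash
python3 - <<'E'
from h import *
S={}
for n in('top','side'):
    im=cv2.imread(f'pics/{n}0.png').astype(int); d=np.load(n+'0.npy'); P=pts(n,d); S[n]=P
    x,y,z=P[...,0],P[...,1],P[...,2]; ok=d>0
    bench=ok&(abs(x-.5)<.1)&(abs(y-.1)<.2)&(im.min(2)>120)&(abs(z)<.01)
    print(n,'bench z',np.median(z[bench]))
    reg=ok&(abs(x-.5)<.06)&(abs(y-.275)<.06)
    t=reg&(z>.045); print(' tube',t.sum(),P[t].mean(0),P[t].min(0),P[t].max(0))
    f=reg&(z<.02)&(im.max(2)<75)&(y<.32)&(abs(x-.5)<.03)
    q=P[f]; 
    for _ in range(3):
        c=q[:,:2].mean(0); w,v=np.linalg.eigh(np.cov((q[:,:2]-c).T))
        print(' fl',len(q),c,v[:,1],'deg',np.degrees(np.arctan2(v[1,1],v[0,1])), 'ext',[np.ptp((q[:,:2]-c)@v[:,k]) for k in(1,0)],q[:,:2].min(0),q[:,:2].max(0))
        q=q[abs((q[:,:2]-c)@v[:,0])<.013]
    b=ok&(np.hypot(x-.53,y)<.08)
    r=b&(z>.045)&(z<.062)
    print(' ring pts',r.sum())
    p=b&(z>.078); print(' pin',p.sum(),P[p].mean(0),P[p].min(0),P[p].max(0))
    pt=b&(z>.087);print(' pintop',pt.sum(),P[pt].mean(0))
    lip=b&(z>.063)&(z<.072); print(' lip',lip.sum(),P[lip].mean(0),P[lip].min(0),P[lip].max(0))
    # circle fit to ring outer
    q=P[r&(z>.05)&(z<.059)]; q=q[np.hypot(q[:,0]-.53,q[:,1])<.056][:,:2]
    (cx,cy),rad=cv2.minEnclosingCircle(q.astype(np.float32)); print(' ring circ',cx,cy,rad)
    ll=P[lip][:,:2]; print(' liprect',cv2.minAreaRect(ll.astype(np.float32)))
    q=P[ok&(np.hypot(x-.53,y)<.042)&(z<.048)]; print(' inside z',np.median(q[:,2]) if len(q) else None)
s=ctrl.get_state()
print(R.from_quat(s['tcp_rot']).as_matrix().round(3))
E
```

```text
top bench z -0.001205345130616542
 tube 96 [0.50092722 0.27818134 0.05122093] [0.49133818 0.26835024 0.04500317] [0.51192581 0.28984855 0.05641814]
 fl 86 [0.50163679 0.27180309] [-0.15435604  0.98801529] deg 98.87945054813233 ext [np.float64(0.06215072867068716), np.float64(0.01679568542695186)] [0.49074268 0.24919196] [0.50879801 0.31025574]
 fl 86 [0.50163679 0.27180309] [-0.15435604  0.98801529] deg 98.87945054813233 ext [np.float64(0.06215072867068716), np.float64(0.01679568542695186)] [0.49074268 0.24919196] [0.50879801 0.31025574]
 fl 86 [0.50163679 0.27180309] [-0.15435604  0.98801529] deg 98.87945054813233 ext [np.float64(0.06215072867068716), np.float64(0.01679568542695186)] [0.49074268 0.24919196] [0.50879801 0.31025574]
 ring pts 1135
 pin 35 [ 0.55020103 -0.0564008   0.087822  ] [ 0.5453081  -0.06333439  0.08135139] [ 0.55789254 -0.05128002  0.09216557]
 pintop 23 [ 0.55078055 -0.05709517  0.08957054]
 lip 170 [0.53434578 0.00585537 0.06489097] [ 0.49464143 -0.0548022   0.06304257] [0.57338174 0.06238899 0.07168134]
 ring circ 0.5299598574638367 5.6140437663998455e-05 0.
[... 797 characters left out ...]
64(0.0984457529688386), np.float64(0.024778703334697845)] [0.4740981 0.2167589] [0.50790562 0.31373654]
 ring pts 778
 pin 36 [ 0.54945249 -0.05416451  0.08589701] [ 0.54396868 -0.06427941  0.07816156] [ 0.5553901  -0.04988431  0.09126831]
 pintop 16 [ 0.54987542 -0.05560545  0.0895447 ]
 lip 179 [ 0.53542509 -0.00271595  0.06571811] [ 0.49309436 -0.06008119  0.06319823] [0.57417096 0.0645263  0.07195976]
 ring circ 0.5312387347221375 0.004445257131010294 0.05414357781410217
 liprect ((0.5350897312164307, 0.0011716634035110474), (0.06620302051305771, 0.12346906960010529), 14.53372573852539)
 inside z 0.04124331754264199
[[ 0.22   0.976 -0.   ]
 [ 0.976 -0.22  -0.   ]
 [-0.    -0.    -1.   ]]
```

```bash
cat >> h.py <<'E'
def ortho(n,im,cx,cy,z,half=.07,ppm=4000):
    # up=+x, left=+y
    c=cams.camera_params(n); M=R.from_quat(c['attitude']).as_matrix()
    N=int(2*half*ppm); i,j=np.mgrid[:N,:N]
    W=np.stack([cx+half-i/ppm,cy+half-j/ppm,np.full((N,N),z)],-1)-np.array(c['xyz'])
    C=W@M
    u=(C[...,0]/C[...,2]*c['fx']+c['cx']).astype(np.float32);v=(C[...,1]/C[...,2]*c['fy']+c['cy']).astype(np.float32)
    o=cv2.remap(im,u,v,cv2.INTER_CUBIC)
    s=int(.01*ppm)
    for k in range(0,N,s):
        cv2.line(o,(k,0),(k,N),(0,255,255) if k==N//2 else (0,120,120),1); cv2.line(o,(0,k),(N,k),(0,255,255) if k==N//2 else (0,120,120),1)
    return o
E
python3 - <<'E'
from h import *
f=lambda n:cv2.imread(f'pics/{n}0.png')
o=lambda n,x,y,z:ortho(n,f(n),x,y,z,.05,3900)
cv2.imwrite('pics/oc.png',np.hstack([o('top',.5,.28,.006),o('side',.5,.28,.006)]))
cv2.imwrite('pics/oc2.png',np.hstack([o('top',.5,.28,.056),o('side',.5,.28,.056)]))
g=lambda n,x,y,z:ortho(n,f(n),x,y,z,.08,2400)
cv2.imwrite('pics/ob.png',np.hstack([g('top',.53,0,.056),g('side',.53,0,.056)]))
E
```

```text
(no output)
```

View pics/oc.png

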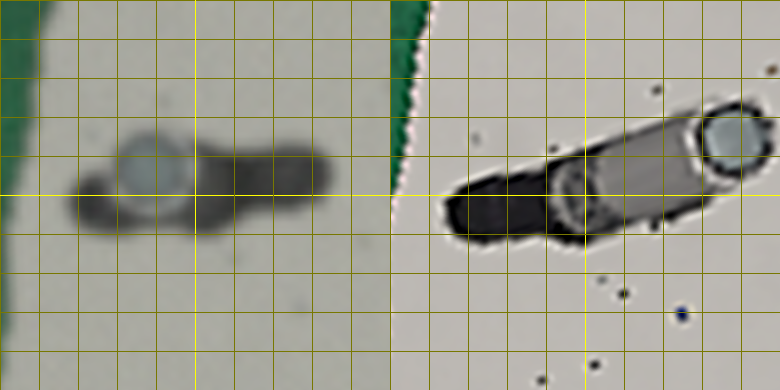

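View pics/oc2.png

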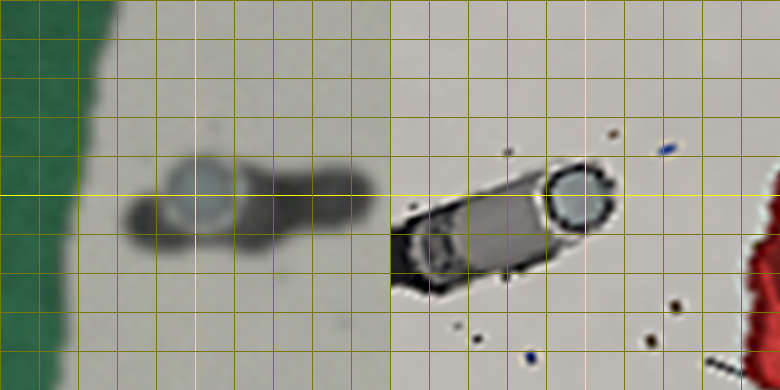

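View pics/ob.png

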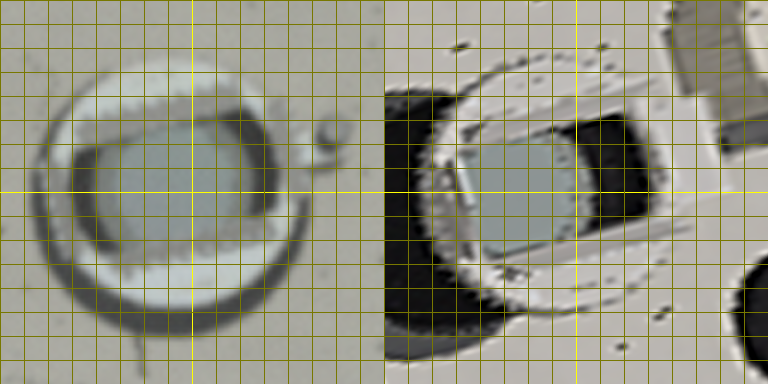

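Emit:
send_rows(
  motion=[0,0,0,0.15,8.5,0,0,0,0.15,8.5,0,0,0,0.15,8.5,0,0,0,0.15,8.5,0,0,0,0.15,8.5,0,0,0,0.15,8.5,0,0,0,0.15,8.5,0,0,0,0.147,8.5],
  grip_force=40,
)

```text
time: 1.3
eef_pos: [0.1485, 0.6585, 0.2317]
tcp_rot: [0.997, 0.071, 0.0, -0.0]
contact_force: [-0.3, 0.3, -0.3]
opening: 0.995
```

```bash
cat >> h.py <<'E'
def go(x,y,z,yawdeg):
    s=ctrl.get_state(); M=R.from_quat(s['tcp_rot']).as_matrix()
    yaw=np.degrees(np.arctan2(M[1,0],M[0,0]))
    t=M.T@(np.array([x,y,z])-s['eef_pos'])*100
    print('t',s['time'],'pos',s['eef_pos'].round(4),'yaw',yaw.round(2),'shift cm',t.round(2),'spin',np.radians(yaw-yawdeg).round(3),'F',s['contact_force'].round(1),'q',s['qpos'].round(2),'tilt',M[:,2].round(4),'op',round(s['opening'],3))
E
python3 -c "
from h import *
go(.501,.2795,.12,8.7)"
```

```text
t 1.3 pos [0.1485 0.6585 0.2317] yaw 8.18 shift cm [29.5  42.54 11.16] spin -0.009 F [-0.3  0.3 -0.3] q [1.2  0.29 1.58 0.   1.28 1.06] tilt [ 2.e-04  4.e-04 -1.e+00] op 0.995
```

Emit:
send_rows(
  motion=[2.45,3.5,0.5,0,8.5,2.45,3.5,0.5,0,8.5,2.45,3.5,0.5,0,8.5,2.45,3.5,0.5,0,8.5,2.45,3.5,0.5,0,8.5,2.45,3.5,0.5,0,8.5,2.45,3.5,0.5,0,8.5,2.45,3.5,0.5,0,8.5,2.45,3.5,0.5,0,8.5,2.45,3.5,0.5,0,8.5,2.45,3.5,0.5,0,8.5,2.45,3.5,0.5,0,8.5],
)

```text
time: 2.5
eef_pos: [0.5092, 0.2763, 0.1727]
tcp_rot: [0.997, 0.075, 0.004, -0.004]
contact_force: [0.1, 0.7, -0.5]
opening: 0.997
```

```bash
python3 -c "
from h import *
go(.501,.2795,.12,8.7)"
```

```text
t 2.5 pos [0.5092 0.2763 0.1727] yaw 8.61 shift cm [-0.81 -0.39  5.27] spin -0.002 F [ 0.1  0.7 -0.5] q [0.32 0.13 1.87 0.01 1.13 0.17] tilt [ 0.0074  0.0095 -0.9999] op 0.997
```

Emit:
send_rows(
  motion=[-0.8,-0.4,2,0,8.5,0,0,2,0,8.5,0,0,1.2,0,8.5,0,0,0,0,8.5],
)

```text
time: 2.9
eef_pos: [0.5067, 0.2741, 0.1202]
tcp_rot: [0.998, 0.07, 0.006, -0.004]
contact_force: [-0.5, 0.5, 0.0]
opening: 0.997
```

```bash
python3 -c "
from h import *
go(.501,.2795,.033,8.7)
for n in('top','side'):
    p,d=shot(n,n+'1.png')
a=cv2.imread('pics/top1.png');b=cv2.imread('pics/side1.png')
cv2.imwrite('pics/c1.png',np.hstack([cv2.resize(x,None,fx=3,fy=3,interpolation=cv2.INTER_CUBIC) for x in (a[150:300,140:270],b[170:320,240:370])]))
"
```

```text
t 2.9 pos [0.5067 0.2741 0.1202] yaw 8.03 shift cm [-0.6  -0.55  8.72] spin -0.012 F [-0.5  0.5  0. ] q [0.32 0.18 1.92 0.01 1.03 0.17] tilt [ 0.0115  0.0095 -0.9999] op 0.997
```

View pics/c1.png

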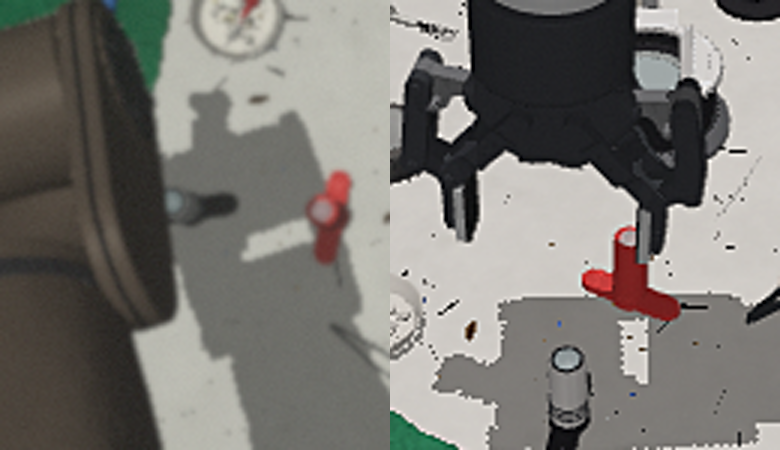

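Emit:
send_rows(
  motion=[-0.6,-0.55,2,-0.01,8.5,0,0,2,0,8.5,0,0,1,0,8.5,0,0,0,0,8.5],
)

```text
time: 3.4
eef_pos: [0.5052, 0.2832, 0.0772]
tcp_rot: [0.997, 0.077, 0.013, -0.006]
contact_force: [0.3, -0.2, 0.1]
opening: 0.995
```

```bash
python3 -c "
from h import *
go(.501,.2795,.034,8.7)"
```

```text
t 3.4 pos [0.5052 0.2832 0.0772] yaw 8.83 shift cm [-0.59  0.35  4.3 ] spin 0.002 F [ 0.3 -0.2  0.1] q [0.33 0.24 1.94 0.01 0.93 0.18] tilt [ 0.0256  0.0145 -0.9996] op 0.995
```

Emit:
send_rows(
  motion=[-0.3,0.1,0.5,0,8.5,-0.3,0.2,0.5,0,8.5,0,0,0.5,0,8.5,0,0,0.5,0,8.5],
)

```text
time: 3.8
eef_pos: [0.5024, 0.2806, 0.0599]
tcp_rot: [0.997, 0.077, 0.017, -0.007]
contact_force: [0.7, -0.2, 0.4]
opening: 0.996
```

```bash
python3 -c "
from h import *
go(.501,.2795,.034,8.7)"
```

```text
t 3.8 pos [0.5024 0.2806 0.0599] yaw 8.86 shift cm [-0.24  0.12  2.59] spin 0.003 F [ 0.7 -0.2  0.4] q [0.33 0.25 1.96 0.01 0.89 0.17] tilt [ 0.0324  0.0169 -0.9993] op 0.996
```

Emit:
send_rows(
  motion=[0,0,-2,0,8.5,0,0,-2,0,8.5,0,0,0,0,8.5],
)

```text
time: 4.1
eef_pos: [0.5001, 0.2793, 0.0986]
tcp_rot: [0.997, 0.077, 0.015, -0.007]
contact_force: [0.5, 0.5, -0.1]
opening: 0.995
```

```bash
python3 -c "
from h import *
go(.501,.2795,.034,8.7)"
```

```text
t 4.1 pos [0.5001 0.2793 0.0986] yaw 8.83 shift cm [-0.11  0.06  6.46] spin 0.002 F [ 0.5  0.5 -0.1] q [0.33 0.19 1.95 0.01 0.97 0.17] tilt [ 0.029   0.0157 -0.9995] op 0.995
```

Emit:
send_rows(
  motion=[0,0,0,0,8.5,0,0,0,0,8.5,0,0,0,0,8.5,0,0,0,0,8.5],
)

```text
time: 4.5
eef_pos: [0.499, 0.2787, 0.0957]
tcp_rot: [0.997, 0.077, 0.013, -0.006]
contact_force: [0.4, 0.6, -0.1]
opening: 0.994
```

```bash
python3 -c "
from h import *
go(.501,.2795,.034,8.7)"
```

```text
t 4.5 pos [0.499  0.2787 0.0957] yaw 8.81 shift cm [0.04 0.02 6.17] spin 0.002 F [ 0.4  0.6 -0.1] q [0.33 0.2  1.95 0.01 0.96 0.17] tilt [ 0.0259  0.0146 -0.9996] op 0.994
```

Emit:
send_rows(
  motion=[0,0,-4,0,8.5,0,0,-4,0,8.5,0,0,-4,0,8.5],
)

```text
time: 4.8
eef_pos: [0.4905, 0.2749, 0.2076]
tcp_rot: [0.997, 0.077, 0.003, -0.003]
contact_force: [0.6, 0.9, -0.7]
opening: 0.998
```

```bash
python3 -c "
from h import *
go(.501,.2795,.034,8.7)"
```

```text
t 4.8 pos [0.4905 0.2749 0.2076] yaw 8.8 shift cm [ 1.01 -0.18 17.37] spin 0.002 F [ 0.6  0.9 -0.7] q [0.33 0.06 1.88 0.01 1.2  0.17] tilt [ 0.0046  0.0073 -1.    ] op 0.998
```

Emit:
send_rows(
  motion=[0.5,-0.1,4,0,8.5,0.3,0,4,0,8.5,0,0,3,0,8.5,0,0,0,0,8.5,0,0,0,0,8.5,0,0,0,0,8.5,0,0,0,0,8.5],
)

```text
time: 5.5
eef_pos: [0.5077, 0.2812, 0.1082]
tcp_rot: [0.997, 0.077, 0.014, -0.006]
contact_force: [0.9, 0.5, -0.3]
opening: 0.992
```

```bash
python3 -c "
from h import *
go(.501,.2795,.034,8.7)"
```

```text
t 5.5 pos [0.5077 0.2812 0.1082] yaw 8.82 shift cm [-0.91  0.14  7.4 ] spin 0.002 F [ 0.9  0.5 -0.3] q [0.33 0.2  1.92 0.01 0.99 0.17] tilt [ 0.0272  0.0151 -0.9995] op 0.992
```

Emit:
send_rows(
  motion=[-0.9,0.1,3,0,8.5,-0.2,0,2,0,8.5,0,0,0,0,8.5],
)

```text
time: 5.8
eef_pos: [0.5026, 0.2809, 0.0633]
tcp_rot: [0.997, 0.077, 0.02, -0.008]
contact_force: [-0.1, -0.1, 0.1]
opening: 0.994
```

```bash
python3 -c "
from h import *
go(.501,.2795,.034,8.7)"
```

```text
t 5.8 pos [0.5026 0.2809 0.0633] yaw 8.82 shift cm [-0.3   0.15  2.91] spin 0.002 F [-0.1 -0.1  0.1] q [0.33 0.25 1.96 0.01 0.89 0.17] tilt [ 0.039   0.0191 -0.9991] op 0.994
```

Emit:
send_rows(
  motion=[-0.3,0.15,2.8,0,8.5,-0.1,0,-0.05,0,8.5,0,0,-0.05,0,8.5],
)

```text
time: 6.1
eef_pos: [0.504, 0.2808, 0.0418]
tcp_rot: [0.997, 0.077, 0.025, -0.009]
contact_force: [0.9, -0.3, 0.9]
opening: 0.995
```

```bash
python3 -c "
from h import *
go(.501,.2795,.034,8.7)"
```

```text
t 6.1 pos [0.504  0.2808 0.0418] yaw 8.83 shift cm [-0.36  0.09  0.76] spin 0.002 F [ 0.9 -0.3  0.9] q [0.33 0.28 1.97 0.01 0.84 0.17] tilt [ 0.0476  0.0221 -0.9986] op 0.995
```

Emit:
send_rows(
  motion=[-0.3,0.1,0,0,8.5,0,0,0,0,8.5,0,0,0,0,8.5,0,0,0,0,8.5,0,0,0,0,8.5,0,0,0,0,8.5,0,0,0,0,8.5,0,0,0,0,8.5],
)

```text
time: 6.9
eef_pos: [0.5049, 0.2808, 0.0484]
tcp_rot: [0.997, 0.077, 0.03, -0.011]
contact_force: [-0.4, 0.0, -0.5]
opening: 0.992
```

```bash
python3 -c "
from h import *
go(.501,.2795,.034,8.7)"
```

```text
t 6.9 pos [0.5049 0.2808 0.0484] yaw 8.83 shift cm [-0.49  0.09  1.41] spin 0.002 F [-0.4  0.  -0.5] q [0.33 0.27 1.97 0.01 0.84 0.17] tilt [ 0.0573  0.0255 -0.998 ] op 0.992
```

Emit:
send_rows(
  motion=[-0.5,0.1,1.6,0,8.5,-0.1,0,0,0,8.5],
)

```text
time: 7.1
eef_pos: [0.5002, 0.2793, 0.0319]
tcp_rot: [0.997, 0.077, 0.03, -0.011]
contact_force: [-1.0, -0.7, -0.6]
opening: 0.994
```

```bash
python3 -c "
from h import *
go(.501,.2795,.034,8.7)"
```

```text
t 7.1 pos [0.5002 0.2793 0.0319] yaw 8.84 shift cm [ 0.1  -0.01 -0.2 ] spin 0.002 F [-1.  -0.7 -0.6] q [0.33 0.28 1.99 0.01 0.81 0.17] tilt [ 0.0577  0.0256 -0.998 ] op 0.994
```

Emit:
send_rows(
  motion=[0,0,0,0,1.5,0,0,0,0,1.5,0,0,0,0,1.5,0,0,0,0,1.5,0,0,0,0,1.5],
  grip_force=40,
)

```text
time: 7.6
eef_pos: [0.5015, 0.2799, 0.034]
tcp_rot: [0.996, 0.077, 0.031, -0.011]
contact_force: [0.6, 0.1, -0.8]
opening: 0.235
```

```bash
python3 -c "
from h import *
go(.501,.2795,.034,8.7)"
```

```text
t 7.6 pos [0.5015 0.2799 0.034 ] yaw 8.84 shift cm [-0.06  0.03 -0.  ] spin 0.002 F [ 0.6  0.1 -0.8] q [0.33 0.28 1.99 0.01 0.81 0.17] tilt [ 0.06    0.0265 -0.9978] op 0.235
```

Emit:
send_rows(
  motion=[0,0,0,0,1.5,0,0,-1,0,1.5,0,0,-3,0,1.5,0,0,-4,0,1.5,0,0,-4,0,1.5,0,0,-1,0,1.5],
)

```text
time: 8.2
eef_pos: [0.4911, 0.2753, 0.1662]
tcp_rot: [0.997, 0.077, 0.027, -0.01]
contact_force: [0.2, 1.4, -0.4]
opening: 0.238
```

```bash
python3 -c "
from h import *
go(.5337,.0065,.15,14.6)
p,d=shot('side','side2.png');shot('top','top2.png')
b=cv2.imread('pics/side2.png')
cv2.imwrite('pics/c2.png',cv2.resize(b[100:320,200:420],None,fx=2.7,fy=2.7,interpolation=cv2.INTER_CUBIC))
"
```

```text
t 8.2 pos [0.4911 0.2753 0.1662] yaw 8.84 shift cm [-1.000e-02  2.724e+01  1.210e+00] spin -0.101 F [ 0.2  1.4 -0.4] q [0.33 0.07 1.95 0.01 1.06 0.17] tilt [ 0.0526  0.0238 -0.9983] op 0.238
```

View pics/c2.png

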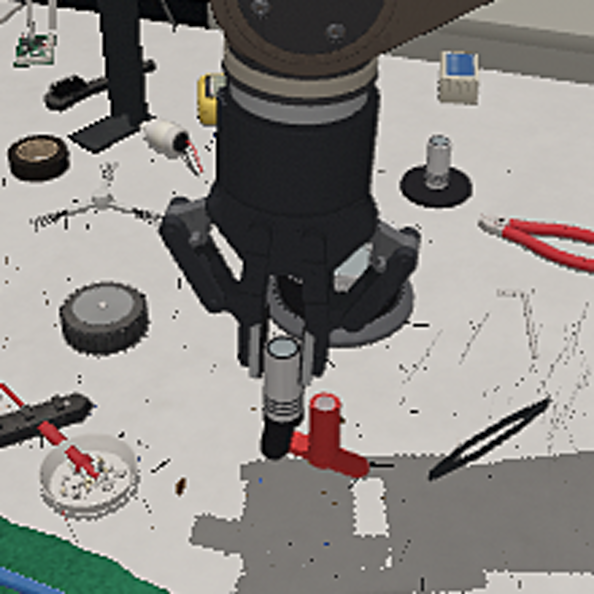

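Emit:
send_rows(
  motion=[0,0,0,-0.1,1.5,-0.3,3.4,0,0,1.5,-0.3,3.4,0,0,1.5,-0.3,3.4,0,0,1.5,-0.3,3.4,0,0,1.5,-0.3,3.4,0,0,1.5,-0.3,3.4,0,0,1.5,-0.3,3.4,0,0,1.5],
)

```text
time: 9.1
eef_pos: [0.5203, 0.0344, 0.1396]
tcp_rot: [0.991, 0.133, 0.01, -0.01]
contact_force: [0.9, 0.0, -2.3]
opening: 0.243
```

```bash
python3 -c "
from h import *
go(.5337,.0065,.15,14.6)
"
```

```text
t 9.1 pos [0.5203 0.0344 0.1396] yaw 15.28 shift cm [ 0.58  3.03 -1.08] spin 0.012 F [ 0.9  0.  -2.3] q [-0.14  0.03  2.04  0.03  1.05 -0.42] tilt [ 0.0177  0.0218 -0.9996] op 0.243
```

Emit:
send_rows(
  motion=[0.3,1.5,-0.5,0.01,1.5,0.3,1.5,-0.5,0,1.5,0,0,0,0,1.5],
)

```text
time: 9.4
eef_pos: [0.5317, 0.0029, 0.1439]
tcp_rot: [0.992, 0.125, 0.005, -0.011]
contact_force: [-0.3, -0.5, -0.3]
opening: 0.238
```

```bash
python3 -c "
from h import *
go(.5337,.0065,.11,14.6)
p,d=shot('side','side3.png');p2,d2=shot('top','top3.png')
b=cv2.imread('pics/side3.png')
cv2.imwrite('pics/c3.png',cv2.resize(b[80:250,220:420],None,fx=3.3,fy=3.3,interpolation=cv2.INTER_CUBIC))
"
```

```text
t 9.4 pos [0.5317 0.0029 0.1439] yaw 14.35 shift cm [ 0.24 -0.23  3.4 ] spin -0.004 F [-0.3 -0.5 -0.3] q [-0.2   0.06  2.01  0.03  1.07 -0.46] tilt [ 0.0081  0.0234 -0.9997] op 0.238
```

View pics/c3.png

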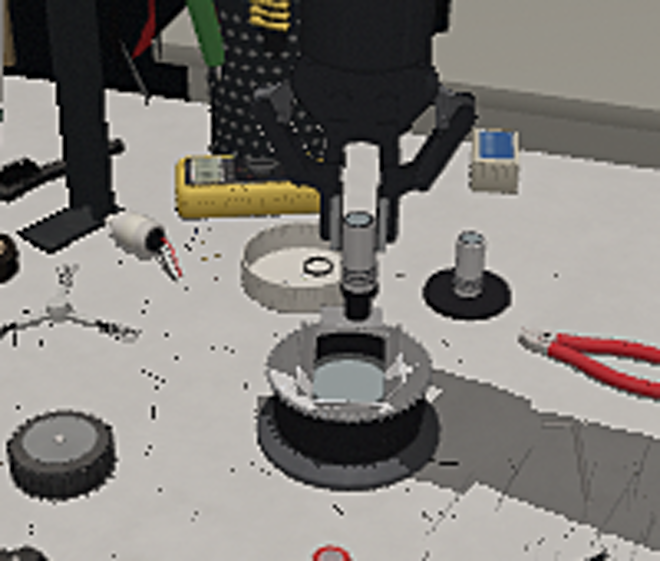

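View pics/top3.png

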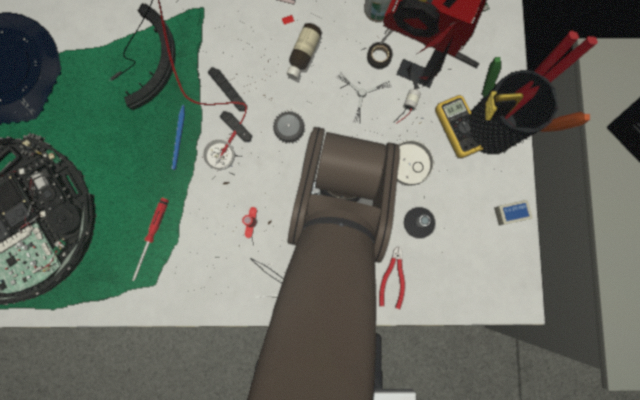

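```bash
python3 - <<'E'
from h import *
from scipy.optimize import least_squares
for n in('top','side'):
    d=np.load(n+'0.npy');P=pts(n,d);x,y,z=P[...,0],P[...,1],P[...,2]
    m=(d>0)&(np.hypot(x-.5337,y-.0065)<.057)&(abs(z-.056)<.0025)
    q=P[m][:,:2]; c=np.array([.5337,.0065])
    for it in range(4):
        a=np.arctan2(*(q-c).T[::-1]); r=np.hypot(*(q-c).T)
        b=((a+np.pi)/(2*np.pi)*36).astype(int); e=[]
        for k in range(36):
            s=b==k
            if s.sum()>2: e.append(q[s][np.argmax(r[s])])
        e=np.array(e)
        f=least_squares(lambda p:np.hypot(*(e-p[:2]).T)-.0525,c,loss='soft_l1',f_scale=.001); c=f.x
    print(n,len(q),len(e),c.round(4),f.fun.round(4))
    lip=P[(d>0)&(abs(x-.534)<.06)&(abs(y-.0065)<.07)&(z>.062)&(z<.072)]
    ax=np.array([-.252,.968]);pp=np.array([.968,.252])
    w=(lip[:,:2]-c)@pp; l=(lip[:,:2]-c)@ax; s=abs(l)<.03
    print(' lips across',np.percentile(w[s&(w>0)],[5,50,95]).round(4),np.percentile(w[s&(w<0)],[5,50,95]).round(4),len(w))
    pin=(d>0)&(np.hypot(x-.55,y+.057)<.015)&(z>.07)
    print(' pin rel',P[pin][:,:2].mean(0)-c,np.linalg.norm(P[pin][:,:2].mean(0)-c))
_,d=shot('side');P=pts('side',d);s=ctrl.get_state();e=s['eef_pos']
q=P[(d>0)&(np.hypot(P[...,0]-e[0],P[...,1]-e[1])<.05)&(P[...,2]<.19)&(P[...,2]>.09)]
for a in np.arange(.09,.19,.01):
    w=q[(q[:,2]>a)&(q[:,2]<=a+.01)]
    if len(w): print(a.round(2),len(w),w.mean(0).round(4),w.min(0).round(4),w.max(0).round(4))
print(e,s['time'])
E
```

```text
top 688 36 [0.5346 0.0063] [ 0.0006 -0.0003  0.0011  0.0008 -0.001   0.0007 -0.0002 -0.0003 -0.0015
 -0.0062  0.0036  0.0037 -0.0011 -0.0011 -0.0007  0.0004 -0.0003  0.0011
  0.001   0.      0.0002  0.0011  0.0005  0.0008  0.0009 -0.0002 -0.0036
 -0.004  -0.003  -0.0044  0.0009 -0.0007  0.001   0.0012  0.0003  0.0006]
 lips across [0.0288 0.031  0.0329] [-0.0331 -0.0315 -0.029 ] 223
 pin rel [ 0.01516359 -0.06259185] 0.06440243893968962
side 518 36 [0.533  0.0086] [ 0.0005  0.0004  0.0008  0.0006  0.0004  0.0005  0.0023  0.006   0.0018
 -0.0019 -0.0024 -0.0026 -0.0001  0.0015 -0.0005  0.0007  0.0027  0.0009
  0.0016  0.0002  0.0008  0.0003  0.0004  0.0004 -0.0001  0.0019  0.0004
 -0.002   0.0003 -0.0007  0.0017 -0.0005  0.0009 -0.0001  0.0011 -0.    ]
 lips across [0.0274 0.0302 0.0327] [-0.0329 -0.0308 -0.0287] 214
 pin rel [ 0.01633026 -0.06267381] 0.06476638385195534
0.11 93 [0.5233 0.0224 0.1158] [0.514  0.0033 0.1103] [0.5371 0.0392 0.1198]
0.12 43 [0.5257 0.0115 0.1248] [0.5175 0.0026 0.12  ] [0.5366 0.0169 0.129 ]
0.13 48 [0.5266 0.0115 0.1347] [0.517  0.0009 0.1301] [0.537  0.0164 0.1399]
0.14 56 [0.5274 0.0127 0.1455] [0.5078 0.0041 0.1402] [0.5435 0.018  0.1498]
0.15 99 [0.5274 0.0121 0.155 ] [0.5055 0.002  0.1502] [0.5511 0.0188 0.1598]
0.16 117 [0.5287 0.0092 0.1639] [ 0.5055 -0.0096  0.1601] [0.5509 0.0188 0.1699]
0.17 61 [0.5274 0.0113 0.1751] [0.5052 0.0026 0.1705] [0.5513 0.0182 0.1798]
0.18 74 [0.5269 0.0109 0.1855] [ 0.4914 -0.0113  0.1801] [0.5581 0.0207 0.1897]
[0.53048582 0.0049258  0.14345317] 9.55
```

Emit:
send_rows(
  motion=[0.2,-0.2,2,0,1.5,0,0,1.8,0,1.5],
)

```text
time: 9.75
eef_pos: [0.5343, 0.0104, 0.1079]
tcp_rot: [0.992, 0.128, 0.008, -0.011]
contact_force: [-0.4, -0.1, -0.9]
opening: 0.236
```

```bash
python3 -c "
from h import *
go(.534,.007,.073,14.6)
"
```

```text
t 9.75 pos [0.5343 0.0104 0.1079] yaw 14.67 shift cm [-0.18  0.39  3.48] spin 0.001 F [-0.4 -0.1 -0.9] q [-0.18  0.11  2.03  0.03  1.   -0.46] tilt [ 0.0135  0.0237 -0.9996] op 0.236
```

Emit:
send_rows(
  motion=[-0.1,0.3,1,0,1.5,-0.1,0.2,1,0,1.5],
)

```text
time: 9.95
eef_pos: [0.533, 0.0079, 0.0861]
tcp_rot: [0.991, 0.13, 0.008, -0.011]
contact_force: [0.2, -0.4, -1.6]
opening: 0.239
```

```bash
python3 -c "
from h import *
go(.534,.007,.073,14.6)
p,d=shot('side','side4.png')
b=cv2.imread('pics/side4.png')
cv2.imwrite('pics/c4.png',cv2.resize(b[100:250,250:400],None,fx=4,fy=4,interpolation=cv2.INTER_CUBIC))
"
```

```text
t 9.95 pos [0.533  0.0079 0.0861] yaw 14.89 shift cm [0.05 0.14 1.3 ] spin 0.005 F [ 0.2 -0.4 -1.6] q [-0.19  0.14  2.04  0.03  0.96 -0.47] tilt [ 0.0121  0.0244 -0.9996] op 0.239
```

View pics/c4.png

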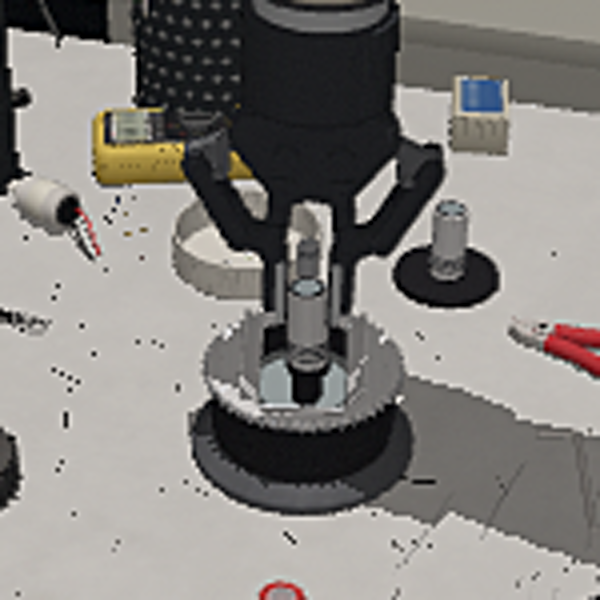

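Emit:
send_rows(
  motion=[0.05,0.2,0.8,0,1.5,0,0,0.3,0,1.5],
)

```text
time: 10.2
eef_pos: [0.5329, 0.0065, 0.0739]
tcp_rot: [0.991, 0.13, 0.005, -0.012]
contact_force: [-8.2, -0.5, 13.8]
opening: 0.241
```

```bash
python3 -c "
from h import *
go(.534,.007,.073,14.6)
"
```

```text
t 10.2 pos [0.5329 0.0065 0.0739] yaw 14.92 shift cm [ 0.12 -0.02  0.09] spin 0.006 F [-8.2 -0.5 13.8] q [-0.19  0.16  2.04  0.03  0.94 -0.47] tilt [ 0.0077  0.0249 -0.9997] op 0.241
```

Emit:
send_rows(
  motion=[0,0,0,0,5,0,0,0,0,5,0,0,-0.3,0,5,0,0,-2,0,5,0,0,-3,0,5,0,0,-3,0,5],
)

```text
time: 10.8
eef_pos: [0.5302, 0.0045, 0.156]
tcp_rot: [0.991, 0.13, 0.002, -0.013]
contact_force: [0.4, -0.6, -0.4]
opening: 0.582
```

```bash
python3 -c "
from h import *
go(.5503,-.057,.15,14.6)
p,d=shot('side','side5.png'); np.save('s5.npy',d)
b=cv2.imread('pics/side5.png')
cv2.imwrite('pics/c5.png',cv2.resize(b[100:250,250:400],None,fx=4,fy=4,interpolation=cv2.INTER_CUBIC))
P=pts('side',d); q=P[(d>0)&(np.hypot(P[...,0]-.534,P[...,1]-.007)<.016)&(P[...,2]>.08)&(P[...,2]<.11)]
print(q.mean(0),q.min(0),q.max(0))
"
```

```text
t 10.8 pos [0.5302 0.0045 0.156 ] yaw 14.88 shift cm [0.35 6.47 0.44] spin 0.005 F [ 0.4 -0.6 -0.4] q [-0.2   0.04  2.    0.03  1.11 -0.47] tilt [ 8.000e-04  2.650e-02 -9.996e-01] op 0.582
[0.52859146 0.01017036 0.08960194] [ 0.51938965 -0.00332853  0.08055352] [0.54122477 0.01759147 0.0959284 ]
```

View pics/c5.png

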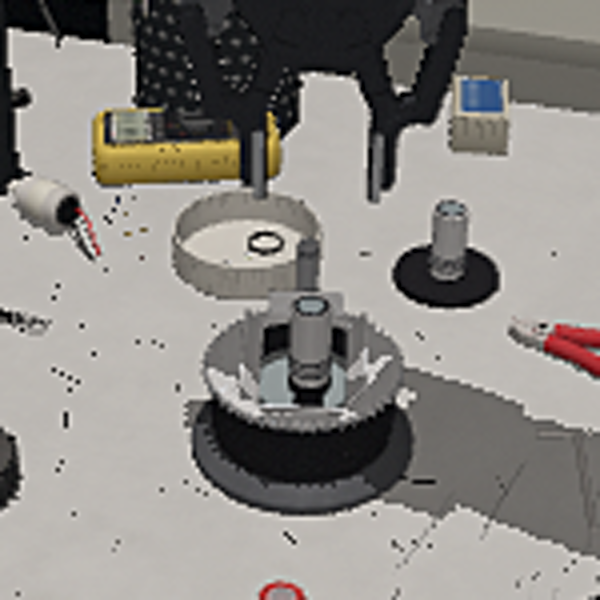

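Emit:
send_rows(
  motion=[0.2,2.2,0,0,5,0.1,2.2,0,0,5,0.1,2.1,0.5,0,5,0,0,1,0,5],
)

```text
time: 11.25
eef_pos: [0.5596, -0.06, 0.1536]
tcp_rot: [0.991, 0.131, 0.015, -0.008]
contact_force: [0.7, 0.6, -1.0]
opening: 0.584
```

```bash
python3 -c "
from h import *
go(.5508,-.059,.070,14.6)
"
```

```text
t 11.25 pos [ 0.5596 -0.06    0.1536] yaw 15.01 shift cm [-1.08 -0.22  8.33] spin 0.007 F [ 0.7  0.6 -1. ] q [-0.3   0.11  1.94  0.03  1.08 -0.58] tilt [ 0.0267  0.0205 -0.9994] op 0.584
```

Emit:
send_rows(
  motion=[-0.7,0,2,0,5,-0.4,0,2,0,5,0,0,0.5,0,5],
)

```text
time: 11.55
eef_pos: [0.5497, -0.0612, 0.1062]
tcp_rot: [0.991, 0.13, 0.015, -0.009]
contact_force: [0.3, 0.6, 0.1]
opening: 0.582
```

```bash
python3 -c "
from h import *
go(.5508,-.059,.070,14.6)
"
```

```text
t 11.55 pos [ 0.5497 -0.0612  0.1062] yaw 14.91 shift cm [ 0.05 -0.13  3.63] spin 0.005 F [0.3 0.6 0.1] q [-0.31  0.15  1.99  0.03  0.99 -0.59] tilt [ 0.0273  0.0215 -0.9994] op 0.582
```

Emit:
send_rows(
  motion=[0,0,1.5,0,5,0,0,1.2,0,5,0,0,0.7,0,5],
)

```text
time: 11.85
eef_pos: [0.5513, -0.0593, 0.0708]
tcp_rot: [0.991, 0.13, 0.016, -0.009]
contact_force: [-1.4, 0.3, -0.0]
opening: 0.588
```

```bash
python3 -c "
from h import *
go(.5508,-.059,.070,14.6)
p,d=shot('side','side6.png')
b=cv2.imread('pics/side6.png')
cv2.imwrite('pics/c6.png',cv2.resize(b[100:250,250:400],None,fx=4,fy=4,interpolation=cv2.INTER_CUBIC))
"
```

```text
t 11.85 pos [ 0.5513 -0.0593  0.0708] yaw 14.97 shift cm [-0.04 -0.04  0.08] spin 0.006 F [-1.4  0.3 -0. ] q [-0.3   0.2   2.    0.04  0.92 -0.59] tilt [ 0.029   0.0215 -0.9993] op 0.588
```

View pics/c6.png

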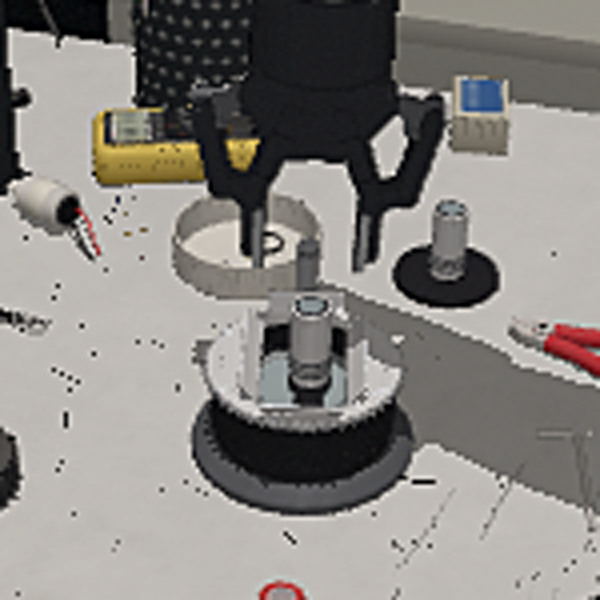

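Emit:
send_rows(
  motion=[0,0,0,0,1.6,0,0,0,0,1.6,0,0,0,0,1.6,0,0,0,0,1.6],
  grip_force=20,
)

```text
time: 12.3
eef_pos: [0.5517, -0.0591, 0.0706]
tcp_rot: [0.991, 0.13, 0.016, -0.009]
contact_force: [-0.1, -0.4, -0.3]
opening: 0.192
```

```bash
cat >> h.py <<'E'
C=np.array([.534,.007])
def arc(zt,Rt=.068):
    s=ctrl.get_state(); M=R.from_quat(s['tcp_rot']).as_matrix();e=s['eef_pos'];r=e[:2]-C
    yaw=np.degrees(np.arctan2(M[1,0],M[0,0])); pos=np.degrees(np.arctan2(r[0],-r[1]))
    print('t',s['time'],'R',np.hypot(*r).round(4),'posang',pos.round(2),'yaw',yaw.round(2),'z',e[2].round(4),'F',s['contact_force'].round(1),'T',s['wrist_torque'].round(2),'tilt',M[:2,2].round(3),'op',round(s['opening'],3),'q',s['qpos'].round(2))
    for dl in(0,.3,.5):
        a=np.radians(pos)-dl; t=M.T@(np.r_[C+Rt*np.array([np.sin(a),-np.cos(a)]),zt]-e)*100
        print(' +',dl,'shift',t.round(2),'spin',(np.radians(yaw)-a).round(3))
E
python3 -c "
from h import *
arc(.07)"
```

```text
t 12.3 R 0.0685 posang 14.95 yaw 14.98 z 0.0706 F [-0.1 -0.4 -0.3] T [-0.04 -0.    0.03] tilt [0.029 0.022] op 0.192 q [-0.3   0.2   2.    0.04  0.92 -0.59]
 + 0 shift [-0.   -0.05  0.06] spin 0.001
 + 0.3 shift [-2.01 -0.35 -0.  ] spin 0.301
 + 0.5 shift [-3.26 -0.88 -0.04] spin 0.501
```

Emit:
send_rows(
  motion=[-0.69,-0.04,0,0.1,1.6,-0.69,-0.04,0,0.1,1.6,-0.69,-0.04,0,0.1,1.6,-0.69,-0.04,0,0.1,1.6],
)

```text
time: 12.7
eef_pos: [0.5272, -0.0612, 0.0725]
tcp_rot: [0.997, -0.077, 0.018, -0.011]
contact_force: [1.2, 0.3, -1.0]
opening: 0.186
```

```bash
python3 -c "
from h import *
arc(.069)"
```

```text
t 12.7 R 0.0686 posang -5.72 yaw -8.85 z 0.0725 F [ 1.2  0.3 -1. ] T [-0.06 -0.11  0.02] tilt [0.038 0.02 ] op 0.186 q [-0.32  0.15  2.06  0.04  0.9  -0.19]
 + 0 shift [-0.02 -0.05  0.35] spin -0.055
 + 0.3 shift [-2.04 -0.24  0.28] spin 0.245
 + 0.5 shift [-3.31 -0.7   0.25] spin 0.445
```

Working well: the contact force is about 1 N. Continuing.

Emit:
send_rows(
  motion=[-0.8,-0.05,0.1,0.09,1.6,-0.75,-0.05,0.1,0.09,1.6,-0.75,-0.05,0.1,0.1,1.6,-0.75,-0.05,0.05,0.1,1.6],
)

```text
time: 13.1
eef_pos: [0.5022, -0.053, 0.0719]
tcp_rot: [0.962, -0.272, 0.022, -0.014]
contact_force: [-0.1, -0.9, -0.8]
opening: 0.19
```

```bash
python3 -c "
from h import *
arc(.068)"
```

```text
t 13.1 R 0.0679 posang -27.92 yaw -31.61 z 0.0719 F [-0.1 -0.9 -0.8] T [-0.15 -0.12 -0.05] tilt [0.051 0.014] op 0.19 q [-0.32  0.08  2.13  0.04  0.88  0.21]
 + 0 shift [-0.01  0.03  0.39] spin -0.064
 + 0.3 shift [-2.04 -0.15  0.32] spin 0.236
 + 0.5 shift [-3.32 -0.6   0.29] spin 0.436
```

Emit:
send_rows(
  motion=[-0.8,-0.03,0.15,0.08,1.6,-0.75,-0.04,0.15,0.09,1.6,-0.75,-0.05,0.15,0.1,1.6,-0.75,-0.05,0.1,0.1,1.6],
)

```text
time: 13.5
eef_pos: [0.4834, -0.0348, 0.0696]
tcp_rot: [0.892, -0.452, 0.026, -0.017]
contact_force: [-0.2, -1.5, 0.8]
opening: 0.185
```

```bash
python3 -c "
from h import *
arc(.067)"
```

```text
t 13.5 R 0.0657 posang -50.45 yaw -53.76 z 0.0696 F [-0.2 -1.5  0.8] T [-0.21 -0.    0.04] tilt [0.062 0.007] op 0.185 q [-0.29  0.04  2.19  0.03  0.86  0.62]
 + 0 shift [0.01 0.25 0.25] spin -0.058
 + 0.3 shift [-2.02  0.05  0.19] spin 0.242
 + 0.5 shift [-3.3  -0.4   0.18] spin 0.442
```

Emit:
send_rows(
  motion=[-0.8,0.15,0.1,0.07,1.6,-0.7,0.05,0.1,0.08,1.6],
)

```text
time: 13.7
eef_pos: [0.4752, -0.0243, 0.0691]
tcp_rot: [0.853, -0.52, 0.028, -0.02]
contact_force: [0.0, -0.4, 0.4]
opening: 0.193
```

```bash
python3 -c "
from h import *
arc(.067)"
```

```text
t 13.7 R 0.0666 posang -62.0 yaw -62.76 z 0.0691 F [ 0.  -0.4  0.4] T [-0.14 -0.05 -0.01] tilt [0.068 0.005] op 0.193 q [-0.28  0.01  2.21  0.03  0.85  0.8 ]
 + 0 shift [-0.    0.15  0.2 ] spin -0.013
 + 0.3 shift [-2.02 -0.13  0.16] spin 0.287
 + 0.5 shift [-3.27 -0.64  0.16] spin 0.487
```

Emit:
send_rows(
  motion=[-0.4,0.1,0.1,0.05,1.6,-0.35,0.05,0.1,0.05,1.6],
)

```text
time: 13.9
eef_pos: [0.4722, -0.0186, 0.0687]
tcp_rot: [0.825, -0.564, 0.03, -0.022]
contact_force: [0.2, -0.8, -0.2]
opening: 0.189
```

```bash
python3 -c "
from h import *
arc(.067)"
```

```text
t 13.9 R 0.0668 posang -67.51 yaw -68.75 z 0.0687 F [ 0.2 -0.8 -0.2] T [-0.15 -0.02 -0.  ] tilt [0.074 0.003] op 0.189 q [-0.27  0.    2.22  0.03  0.84  0.91]
 + 0 shift [-0.    0.13  0.16] spin -0.022
 + 0.3 shift [-2.02 -0.14  0.13] spin 0.278
 + 0.5 shift [-3.28 -0.64  0.13] spin 0.478
```

Emit:
send_rows(
  motion=[-0.35,0.05,0.05,0.05,1.6,-0.35,0.05,0.05,0.05,1.6],
)

```text
time: 14.1
eef_pos: [0.4702, -0.0128, 0.069]
tcp_rot: [0.794, -0.606, 0.031, -0.024]
contact_force: [0.7, -1.5, -0.5]
opening: 0.186
```

```bash
python3 -c "
from h import *
arc(.067)"
```

```text
t 14.1 R 0.0668 posang -72.72 yaw -74.71 z 0.069 F [ 0.7 -1.5 -0.5] T [-0.13  0.01  0.01] tilt [0.078 0.001] op 0.186 q [-0.25 -0.    2.23  0.03  0.84  1.03]
 + 0 shift [0.   0.14 0.19] spin -0.035
 + 0.3 shift [-2.02 -0.1   0.17] spin 0.265
 + 0.5 shift [-3.29 -0.58  0.18] spin 0.465
```

Emit:
send_rows(
  motion=[-0.35,0.07,0.1,0.03,1.6,-0.35,0.05,0.05,0.03,1.6],
)

```text
time: 14.3
eef_pos: [0.469, -0.0078, 0.0689]
tcp_rot: [0.775, -0.63, 0.033, -0.025]
contact_force: [1.0, -10.4, -2.2]
opening: 0.186
```

```bash
python3 -c "
from h import *
arc(.067)"
```

```text
t 14.3 R 0.0667 posang -77.19 yaw -78.25 z 0.0689 F [  1.  -10.4  -2.2] T [-1.59 -0.05 -0.15] tilt [ 0.083 -0.004] op 0.186 q [-0.24 -0.01  2.24  0.02  0.83  1.11]
 + 0 shift [-0.    0.15  0.18] spin -0.018
 + 0.3 shift [-2.02 -0.12  0.16] spin 0.282
 + 0.5 shift [-3.28 -0.63  0.18] spin 0.482
```

Emit:
send_rows(
  motion=[-0.3,0.05,0.05,0.03,1.6,-0.3,0.05,0.05,0.03,1.6],
)

```text
time: 14.5
eef_pos: [0.4694, -0.0075, 0.0691]
tcp_rot: [0.757, -0.652, 0.04, -0.023]
contact_force: [3.0, -12.4, -7.0]
opening: 0.19
```

```bash
python3 -c "
from h import *
arc(.067)"
```

```text
t 14.5 R 0.0662 posang -77.36 yaw -81.57 z 0.0691 F [  3.  -12.4  -7. ] T [-1.87 -0.26 -0.19] tilt [ 0.09  -0.017] op 0.19 q [-0.23 -0.01  2.24  0.01  0.82  1.18]
 + 0 shift [0.01 0.2  0.2 ] spin -0.074
 + 0.3 shift [-2.02  0.04  0.15] spin 0.226
 + 0.5 shift [-3.3  -0.4   0.15] spin 0.426
```

Emit:
send_rows(
  motion=[0.15,0.1,0,0,3,0,0,0,0,3.5,0,0,0,0,3.5,0,0,-1,0,3.5,0,0,-3,0,3.5,0,0,-3,0,3.5,0,0,-3,0,3.5,0,0,-3,0,3.5],
)

```text
time: 15.3
eef_pos: [0.4537, -0.0057, 0.2019]
tcp_rot: [0.757, -0.652, 0.036, -0.022]
contact_force: [0.4, -0.6, -0.6]
opening: 0.405
```

```bash
python3 -c "
from h import *
arc(.2)
p,d=shot('side','side7.png')
b=cv2.imread('pics/side7.png')
cv2.imwrite('pics/c7.png',cv2.resize(b[100:250,250:400],None,fx=4,fy=4,interpolation=cv2.INTER_CUBIC))
"
```

```text
t 15.3 R 0.0813 posang -81.04 yaw -81.53 z 0.2019 F [ 0.4 -0.6 -0.6] T [ 0.01  0.   -0.07] tilt [ 0.083 -0.014] op 0.405 q [-0.24 -0.25  2.17  0.01  1.13  1.18]
 + 0 shift [-0.02 -1.31  0.29] spin -0.008
 + 0.3 shift [-2.03 -1.6   0.26] spin 0.292
 + 0.5 shift [-3.28 -2.12  0.27] spin 0.492
```

View pics/c7.png

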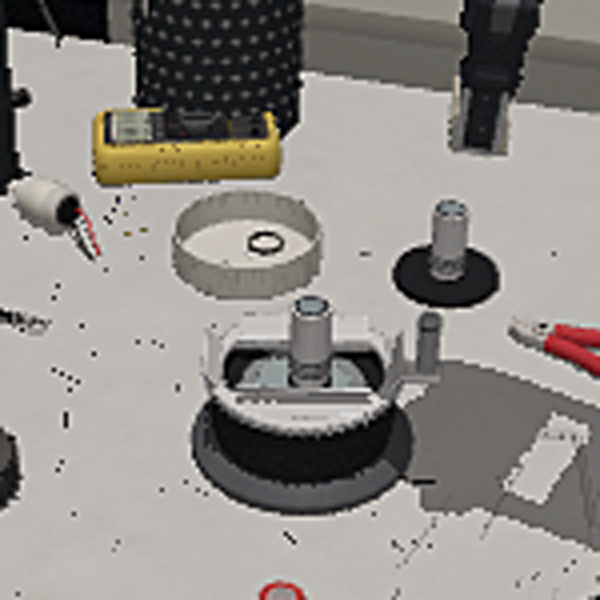

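```bash
python3 - <<'E'
from h import *
D={'side0':np.load('side0.npy')}
_,D['side9']=shot('side')
for k,d in D.items():
    P=pts('side',d);x,y,z=P[...,0],P[...,1],P[...,2];ok=d>0
    for zz in(.067,):
        m=ok&(abs(np.hypot(x-.534,y-.008)-.066)<.012)&(z>zz+.004)
        if k=='side0': m&=y<-.04
        else: m&=x<.49
        q=P[m]; r=q[:,:2].mean(0)-[.533,.0086]; t=q[q[:,2]>q[:,2].max()-.003]
        print(k,len(q),q.mean(0).round(4),'zmax',q[:,2].max().round(4),'top med',np.median(t,0).round(4),'ang',np.degrees(np.arctan2(r[0],-r[1])).round(1), np.hypot(*r).round(4))
    rt=t[:,:2].mean(0)-[.533,.0086]; print('top ang',np.degrees(np.arctan2(rt[0],-rt[1])))
    lip=P[ok&(np.hypot(x-.534,y-.007)<.075)&(z>.0605)&(z<.07)]
    print(cv2.minAreaRect(lip[:,:2].astype(np.float32)))
    q=P[ok&(np.hypot(x-.534,y-.007)<.016)&(z>.08)&(z<.11)]
    if len(q): print('cell',q.mean(0),q.max(0))
print(ctrl.get_state()['time'])
E
```

```text
side0 52 [ 0.5492 -0.0541  0.0825] zmax 0.0913 top med [ 0.5505 -0.0567  0.0899] ang 14.5 0.0647
top ang 14.815745563599094
((0.5350897312164307, 0.0011716634035110474), (0.06620302051305771, 0.12346906960010529), 14.53372573852539)
side9 724 [0.4665 0.0195 0.3433] zmax 0.4481 top med [0.4725 0.046  0.4465] ang -99.3 0.0673
top ang -121.62114371134463
((0.5244306325912476, 0.005065664649009705), (0.12433066964149475, 0.06887486577033997), 16.778799057006836)
cell [0.52873774 0.01037801 0.08930799] [0.54077954 0.01759662 0.09488705]
15.4
```

```bash
python3 - <<'E'
from h import *
p,d=shot('side'); P=pts('side',d);x,y,z=P[...,0],P[...,1],P[...,2];ok=d>0
m=ok&(abs(np.hypot(x-.534,y-.008)-.066)<.012)&(z>.07)&(z<.1)&(x<.49)
q=P[m];t=q[q[:,2]>q[:,2].max()-.003]
for w in(q,t):
    r=w[:,:2].mean(0)-[.533,.0086];print(len(w),w.mean(0),w[:,2].max(),np.degrees(np.arctan2(r[0],-r[1])),np.hypot(*r))
for dd,n in((np.load('side0.npy'),0),(d,9)):
    Q=pts('side',dd); g=(dd>0)&(np.hypot(Q[...,0]-.534,Q[...,1]-.007)<.052)&(np.hypot(Q[...,0]-.534,Q[...,1]-.007)>.036)&(Q[...,2]>.046)&(Q[...,2]<.061)
    print(n,g.sum(),np.median(Q[g][:,2]))
im=cv2.cvtColor(p,cv2.COLOR_RGB2BGR)
cv2.imwrite('pics/o9.png',ortho('side',im,.53,0,.053,.08,3500))
E
```

```text
53 [ 0.46945488 -0.00794772  0.08049223] 0.08889904633678802 -75.40383444923384 0.06566437285542548
14 [ 0.470166   -0.00987053  0.08754154] 0.08889904633678802 -73.6189002818314 0.06549253697336282
0 532 0.05629936640545846
9 448 0.05353747105217549
```

View pics/o9.png

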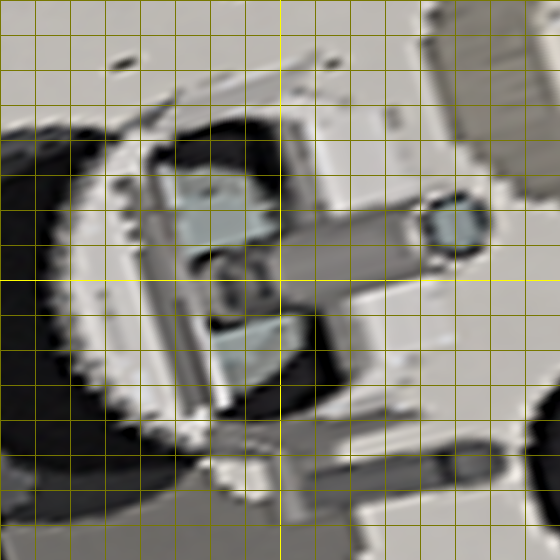

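```bash
python3 -c "
from h import *
print(workorder.sign_off(), ctrl.get_state()['time'])"
```

```text
the job is handed in; nothing more can be done
the job is handed in; nothing more can be done
```

The lens cell with the two-winged flange is seated in the barrel and the retaining ring is turned clockwise to its stop. I handed the job in at about 15.5 s with the gripper open and raised clear.

**Cell:** It went through the ring's slot and met the seat with about 14 N, with the tips at the height expected for a seated cell. In the later pictures it stands upright, and the height of its top still matches a cell on the seat. The wings run under the ring.

**Ring:** I turned it by its pin with the fingers closed loosely round it. At the end it stalled at 10–12 N and moved no further when pushed again. The camera puts the pin 88–90° clockwise of its start, and the ring surface about 2.8 mm lower, against 3 mm for a full turn from fully open. The pin did not spring back after release.

**Disagreements:**
- The tool drifted up to 5° off vertical during the moves, and I could not correct that directly. It had no visible effect on the cell.
- The two cameras differ by about 2 mm on the barrel's axis, so the 88–90° is only good to a degree or two.

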